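Load the sloping drying stand: chocked rolling pin and tea cartons

ROBOT

A 6-joint arm with a two-finger parallel gripper is mounted at the origin on a cart in front of the work surface, level with it; the furniture and walls round the work are solid. World frame = base frame: x ahead of the robot, y to its left, z up, the work surface at z = 0. Lengths are in m, angles in rad, forces in N, time in s.
With the tool pointing down it reaches from about 0.425 to 0.95 m from the base axis. Payload 3.5 kg.
Tool frame: the origin (TCP) lies midway between the tips of the shut fingers; the grasp point (between the pads) lies 19 mm behind it (grasp_offset is the distance from the TCP to the grasp point, in m); z points along the fingers, y is the line along which they close (so a half turn about z gives the same grasp; the last joint's range is limited). The gripper opens to 85 mm and grips with 20 to 120 N. Pads are 22 mm wide; open, the fingers measure 114 mm over their backs; the gripper's body (76 mm by 85 mm) begins 54 mm behind the grasp point. The pads swing forward as they close: fully open they stand 13 mm farther back than shut.
Start: joints at [1.023, 0.286, 1.577, -0, 1.279, -0.15], TCP at [0.261, 0.622, 0.231] pointing down, gripper open.
Joint ranges: [-2.77, 2.77], [-0.9, 2.22], [0.21, 2.48], [-1.53, 4.67], [0.24, 2.81], [-2.84, 2.84]. Speed limits (rad/s): [2.79, 2.79, 3.14, 3.14, 3.14, 3.14].

INTERFACE

Orientations are given as a unit quaternion [w, x, y, z].
In Python, from workcell import * gives the robot as it stands.
- The arm moves only by the shell command python3 -m creep 'ROWS'. ROWS is JSON, one flat list of numbers, 5 for each row, row after row: the opening, from 0 (shut) to 1 (fully open), then the shift along the tool's x, y, z each as a share of 5 cm, from -1 to 1, then the turn about the tool's z as a share of 0.15 rad, from -1 to 1. A call has 1 to 12 rows; each row shifts and turns the commanded pose from where the row before left it, along the tool's axes as they then stand; what a row does not reach is not made up. A row lasts 1/8 s, in which the tool goes at most 62.5 mm and 10.7 degrees, less where a joint would pass 70% of its speed; a pose out of reach is approached as far as the arm can. A call with a number of a shift or a turn outside -1 to 1 is refused whole. A call with a gripper value outside its range is refused whole. The fingers move at their own pace and stop on an object; the grip force is fixed at half the most. Time passes only in rows, so rows that do not move let the fingers close. It gives the time, the measured TCP pose, the force, the opening and the grip force at its end, in the units of the state.
- observe(): the state, without advancing time (a new reading comes with each control period).
- grab_frame(name): name is "side" or "top"; returns a dict with "image" (420x560x3 uint8, blue, green, red), "fx", "fy", "cx", "cy" (pixels), "rvec" (rotation vector, rad) and "tvec" (3), from world to camera coordinates, as OpenCV has them. Camera axes: x right, y down, z forward; pixel columns grow to the right and rows downward; lengths in m; the calibration is good to about 2 mm. A picture is of the moment at which its call begins. There is no depth.
- job_done(): hands the job in; it is judged then, once.
The state is a dict: "time_s": time; "q": joint angles; "joint_velocities": joint speeds; "joint_torque": joint torques, N m; "tool_pos": TCP position; "tcp_rot": TCP orientation; "ft_force": force on the tool from outside, world axes, zero at the start; "ft_torque": the same for the moment, N m; "width": opening from 0.0 (shut) to 1.0 (fully open); "finger_force": force on a finger pad.
Only numpy, scipy, OpenCV 4.12 (cv2) and the standard library are available. Lean on these libraries where they do the work, as an engineer would, in place of code of your own. Each camera call takes 0.05 s, during which the arm holds its last target. There are 200 camera calls.

TASK

Load the wooden stand: set the two chocks on the lower half of its sloping deck, one left and one right of the middle, long way across the slope, and only then lay the rolling pin across the slope just above them and let go, so that it rests against the chocks and never runs loose. Stack all the tea cartons that are there in one square column on the middle of the level pad, each flat with its length along the stand's length (any long side may be down). Put right whatever gets knocked aside, and leave the glass, mug and tin behind alone.

Things in the scene. Friction and masses are not known exactly. Their poses are not given: they have to be found in the camera images.
- stand_deck (a point): Fixed wooden stand. Point: middle of the surface of its drying deck, 250 (y) x 170 mm (x), with dark drip grooves down the slope, 30 mm above the worktop. The deck rises at 8 degrees towards the stand's +x (away from the robot); its low edge, without a lip, faces the robot, so a round thing rolls off. Axes: the stand's own, z vertical (not tilted with the deck), y along the stand's length.
- stand_pad (a point): The same stand: middle of the top of its level pad, 160 mm (x) by 116 mm (y), 12 mm above the worktop, 187 mm to the -y side of the deck point. Axes as the stand's.
- pin_c (a point): Wooden rolling pin: centre of its barrel, on its axis. Barrel 44 mm in diameter, 170 mm long along its own y; a knob of 22 mm diameter at each end, 242 mm overall. About 0.3 kg. It starts lying on the worktop and rolls freely.
- chock1_c (a point): One of two alike chocks: wooden block 36 mm (own x) by 60 mm (own y) by 32 mm high, 0.15 kg, with a black rubber sole that does not slide on the deck. Point at its centre, 16 mm up; own z is up as it stands, own y along its length.
- chock2_c (a point): One of two alike chocks: wooden block 36 mm (own x) by 60 mm (own y) by 32 mm high, 0.15 kg, with a black rubber sole that does not slide on the deck. Point at its centre, 16 mm up; own z is up as it stands, own y along its length.
- carton1_c (a point): One of up to four alike closed black tea cartons, 63 mm (own x) by 112 mm (own y) by 74 mm high, 0.13 kg; absent (None) in some starts. Point at its centre, 37 mm up; own z is up as it stands, own y along its length.
- carton2_c (a point): One of up to four alike closed black tea cartons, 63 mm (own x) by 112 mm (own y) by 74 mm high, 0.13 kg; absent (None) in some starts. Point at its centre, 37 mm up; own z is up as it stands, own y along its length.
- carton3_c (a point): One of up to four alike closed black tea cartons, 63 mm (own x) by 112 mm (own y) by 74 mm high, 0.13 kg; absent (None) in some starts. Point at its centre, 37 mm up; own z is up as it stands, own y along its length.
- carton4_c (a point): One of up to four alike closed black tea cartons, 63 mm (own x) by 112 mm (own y) by 74 mm high, 0.13 kg; absent (None) in some starts. Point at its centre, 37 mm up; own z is up as it stands, own y along its length.
- glass: Bystander: tea glass on the worktop behind the work; to be left alone. Origin under its middle.
- stained_mug: Bystander: two-tone mug on the worktop behind the work; to be left alone. Origin under its middle.
- fish_tin: Bystander: flat round tin on the worktop behind the work; to be left alone. Origin under its middle.
Things that resemble listed ones, but are neither listed nor needed, are in the scene too. Leave any grey look-alike of the part that bears chock1_c alone. Leave any blue look-alike of the part that bears carton2_c alone.

How it is judged:
By the outcome, as a careful person would: the job done as asked, in the order asked, and still so for the second after the job is handed in, with the robot touching nothing.
Of carton1, carton2, carton3, carton4 only 2 to 4 are there at a start; the rules pass over those that are not, and their reading is None.
At some moment in a run one of carton1, carton2, carton3, carton4 may be knocked a few centimetres aside while the robot is not near it.
It also fails if it takes over 210 s, if anything falls off the work surface, if the arm or the gripper's body presses on something with over 40 N, if the wrist force passes 120 N, or if a joint passes its speed limit or range.

## Working session

There is one attempt and no reset: what is moved stays moved. The work goes in short steps, Python scripts to look and compute and a shell command to move; the robot and the scene stay as the last step left them, time stands still between calls to the robot, and variables do not carry over. Pictures are saved under pics/ and viewed, at most 14 in all, crops included, and the job is handed in when it is done.

```bash
ls; mkdir -p pics; python3 - <<'E'
from workcell import *
import cv2
s=observe();print(s)
for n in("side","top"):
    f=grab_frame(n);cv2.imwrite(f"pics/{n}0.png",f["image"]);print(n,{k:v for k,v in f.items() if k!="image"})
E
```

```text
pics
{'time_s': 0.0, 'q': array([ 1.02299794e+00,  2.87161621e-01,  1.57816256e+00,  7.45472469e-06,
        1.27858885e+00, -1.49989892e-01]), 'joint_velocities': array([-0.00101203,  0.00131509, -0.00045365,  0.00032723, -0.00153182,
       -0.00035169]), 'joint_torque': array([ 8.76889976e-05, -4.05957699e+01, -2.92638570e+01, -8.91631430e-05,
        5.60696237e-03, -9.05798103e-07]), 'tool_pos': array([0.26111789, 0.62174638, 0.22995769]), 'tcp_rot': array([-3.99972087e-04,  1.97596224e-01,  9.80282809e-01, -1.08906429e-03]), 'ft_force': array([-0.69184196,  0.20215262, -0.04825593]), 'ft_torque': array([-0.02415736, -0.01429324,  0.00467487]), 'finger_force': 0.0, 'width': 0.9958031253116085}
side {'fx': 445.9528973352007, 'fy': 445.9528973352007, 'cx': 279.12902119217074, 'cy': 208.1232113315884, 'rvec': array([ 2.03872939, -1.20959812,  0.51714996]), 'tvec': array([-0.32186877,  0.35411041,  1.14669851])}
top {'fx': 506.39308876954163, 'fy': 506.39308876954163, 'cx': 274.6119020328903, 'cy': 211.80921541300597, 'rvec': array([ 1.79721329, -2.30095529,  0.3919209 ]), 'tvec': array([0.06358717, 0.53923964, 1.52042008])}
```

View pics/top0.png

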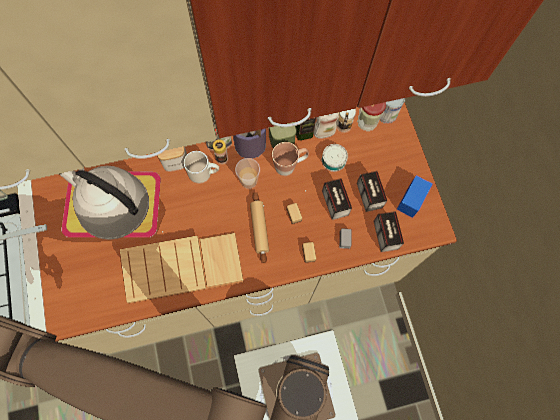

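View pics/side0.png

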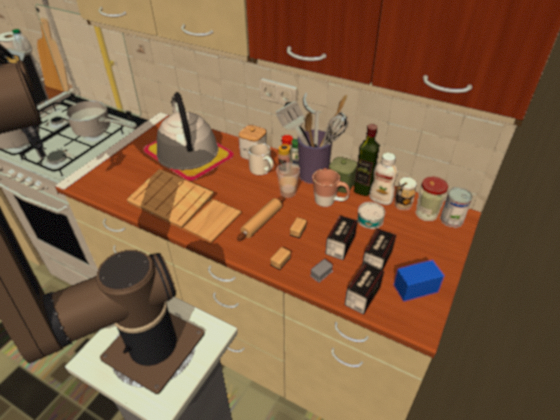

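```bash
cat > h.py <<'E'
from workcell import *
import cv2, numpy as np
def cam(n):
    f=grab_frame(n);K=np.array([[f["fx"],0,f["cx"]],[0,f["fy"],f["cy"]],[0,0,1]])
    R=cv2.Rodrigues(f["rvec"])[0];return f["image"],K,R,np.array(f["tvec"])
def cast(c,uv,z):
    _,K,R,t=c;uv=np.atleast_2d(uv).astype(float)
    d=np.c_[uv,np.ones(len(uv))]@np.linalg.inv(K).T@R;o=-R.T@t
    return o+d*((z-o[2])/d[:,2])[:,None]
def proj(c,P):
    _,K,R,t=c;p=(np.atleast_2d(P)@R.T+t)@K.T;return p[:,:2]/p[:,2:]
def blobs(c,mask,amin,amax=1e9):
    mask=cv2.morphologyEx(mask,cv2.MORPH_CLOSE,np.ones((3,3)))
    cs=cv2.findContours(mask,cv2.RETR_EXTERNAL,cv2.CHAIN_APPROX_NONE)[0]
    return [cv2.convexHull(k) for k in cs if amin<cv2.contourArea(k)<amax]
def cen(h):
    m=cv2.moments(h);return np.array([m["m10"],m["m01"]])/m["m00"]
def masks(img):
    H=cv2.cvtColor(img,cv2.COLOR_BGR2HSV);
    return cv2.inRange(H,(0,0,0),(180,140,70)),cv2.inRange(H,(10,60,130),(25,190,255))
def rep(n,z=dict(d=.037,t=.016)):
    c=cam(n);d,t=masks(c[0])
    print(n,"cam",np.round(-c[2].T@c[3],2))
    for nm,m in(("d",d),("t",t)):
        for h in blobs(c,m,60,12000):
            u=cen(h);P=cast(c,u,z[nm])[0]
            if not(.35<P[0]<1.1 and -.7<P[1]<.8):continue
            W=cast(c,h[:,0],z[nm]*2)[:,:2].astype(np.float32)
            r=cv2.minAreaRect(W)
            a=r[2] if r[1][0]>r[1][1] else r[2]+90
            print(nm,u.round(1),"P",P.round(4),"size",np.round(sorted(r[1]),3),"long-axis deg",round((a+90)%180-90,1),"area",cv2.contourArea(h))
    return c
E
python3 - <<'E'
from h import *
for n in("top","side"):rep(n)
c=cam("top");i=c[0]
a=cv2.resize(i[225:310,110:280],None,fx=4.6,fy=4.6,interpolation=cv2.INTER_CUBIC)
cv2.imwrite("pics/cropA.png",a[:,:800])
b=cv2.resize(i[160:270,240:440],None,fx=4,fy=4,interpolation=cv2.INTER_CUBIC)
cv2.imwrite("pics/cropB.png",b)
E
```

```text
top cam [0.04 0.07 1.61]
d [  8.7 291. ] P [0.5024 0.7916 0.037 ] size [0.061 0.282] long-axis deg 7.0 area 1074.5
d [387.8 230.6] P [ 0.4045 -0.4155  0.037 ] size [0.077 0.121] long-axis deg -5.0 area 803.5
d [  9.3 205. ] P [0.7888 0.7673 0.037 ] size [0.06  0.071] long-axis deg -0.1 area 346.0
d [335.8 197.6] P [ 0.5554 -0.2835  0.037 ] size [0.073 0.123] long-axis deg 2.2 area 724.5
d [370.8 190.1] P [ 0.553  -0.4046  0.037 ] size [0.077 0.127] long-axis deg -0.5 area 749.5
d [108.8 191.1] P [0.7593 0.4436 0.037 ] size [0.038 0.253] long-axis deg 40.9 area 731.0
d [275.8 138.7] P [ 0.8145 -0.1431  0.037 ] size [0.047 0.076] long-axis deg 41.8 area 162.5
d [305.4 128.5] P [ 0.828  -0.2526  0.037 ] size [0.061 0.081] long-axis deg -87.1 area 270.0
t [ 34.8 332.8] P [0.3594 0.7341 0.016 ] size [0.017 0.053] long-axis deg 58.7 area 87.0
t [  8.9 190.9] P [0.8503 0.774  0.016 ] size [0.026 0.056] long-axis deg 85.2 area 109.5
side cam [-0.37 -0.59  1.03]
d [365.7 283.3] P [ 0.4183 -0.4121  0.037 ] size [0.069 0.152] long-axis deg -2.0 area 935.5
d [380.8 246.9] P [ 0.569  -0.4026  0.0
[... 643 characters left out ...]
016 ] size [0.035 0.056] long-axis deg 88.3 area 143.0
t [279.4 256.5] P [ 0.4069 -0.1438  0.016 ] size [0.044 0.075] long-axis deg -4.3 area 256.5
t [334.5 249.3] P [ 0.5124 -0.2781  0.016 ] size [0.057 0.076] long-axis deg 17.7 area 291.0
t [297.2 226.1] P [ 0.5481 -0.1314  0.016 ] size [0.041 0.084] long-axis deg 5.8 area 218.5
t [260.5 217.5] P [ 0.5263 -0.0065  0.016 ] size [0.057 0.206] long-axis deg -6.5 area 671.0
t [329.2 188. ] P [ 0.7715 -0.1439  0.016 ] size [0.128 0.208] long-axis deg 25.8 area 1098.0
t [184.3 204.6] P [0.4581 0.2556 0.016 ] size [0.202 0.402] long-axis deg 86.8 area 4441.0
t [287.2 179.3] P [0.7451 0.0106 0.016 ] size [0.084 0.205] long-axis deg 27.2 area 646.0
```

View pics/cropA.png

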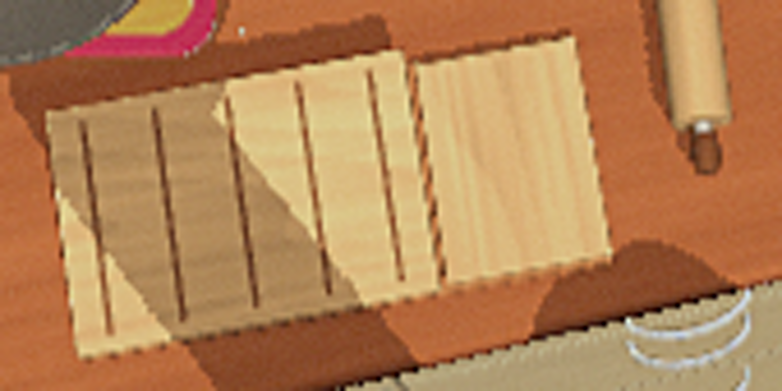

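View pics/cropB.png

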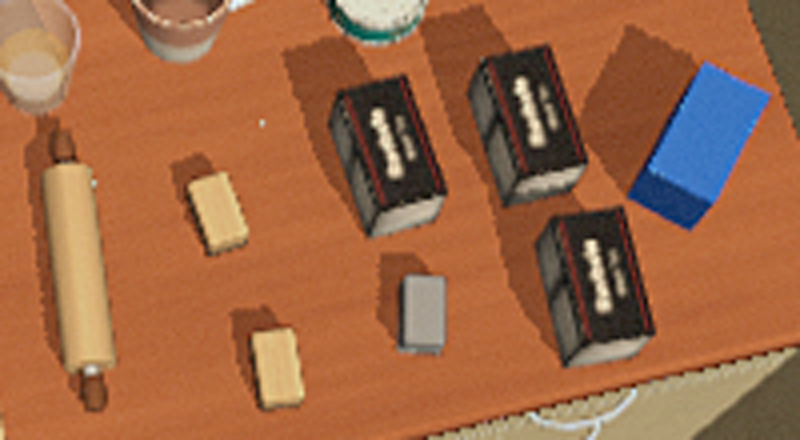

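```bash
python3 - <<'E'
from h import *
c=cam("top");H=cv2.cvtColor(c[0],cv2.COLOR_BGR2HSV)
for nm,u,v in[("chocktop",217,205),("chockside",228,247),("pin",78,260),("knob",93,392),("ctop",425,170),("cside",358,165),("cend",410,215),("table",150,250),("shadow",310,90)]:
    print(nm,H[160+v//4,240+u//4])
print("deck",H[255,190],"deckshade",H[260,160],"pad",H[255,225],"shadow",H[240,126],H[305,170])
# stand corners by hand from cropA
px=lambda p:np.array([110,225])+np.array(p)/4.6
d=.085*np.tan(np.radians(8))
for nm,p,z in[("deck hi L",(47,112),.03+d),("deck lo L",(80,357),.03-d),("deck hi R",(405,52),.03+d),("deck lo R",(440,285),.03-d),("pad hiL",(415,63),.012),("pad hi R",(574,37),.012),("pad lo R",(611,262),.012),("pad loL",(440,285),.012)]:
    print(nm,cast(c,px(p),z)[0].round(4))
p2=lambda p:np.array([240,160])+np.array(p)/4
for q in [[(345,89),(404,76),(446,195),(382,208)],[(486,60),(548,46),(587,160),(519,178)],[(550,218),(622,207),(655,332),(584,347)]]:
    W=cast(c,[p2(x) for x in q],.074);print("car",W.mean(0).round(4),[np.linalg.norm(W[i]-W[(i+1)%4]).round(3) for i in range(4)],[np.degrees(np.arctan2(*(W[b]-W[a])[[1,0]])).round(1) for a,b in((3,0),(2,1),(1,0),(2,3))])
E
```

```text
chocktop [ 18 111 219]
chockside [ 16 115 155]
pin [ 19 107 219]
knob [ 10 165 145]
ctop [37 55 42]
cside [14 55 97]
cend [ 17  47 188]
table [ 10 165 188]
shadow [ 10 178 139]
deck [ 22  99 221] deckshade [ 15 145 148] pad [ 19 112 220] shadow [ 11 176 138] [ 10 176 135]
deck hi L [0.5501 0.4354 0.0419]
deck lo L [0.3819 0.4446 0.0181]
deck hi R [0.5328 0.1864 0.0419]
deck lo R [0.371  0.1975 0.0181]
pad hiL [0.5326 0.1833 0.012 ]
pad hi R [0.5241 0.0692 0.012 ]
pad lo R [0.3593 0.0799 0.012 ]
pad loL [0.3723 0.198  0.012 ]
car [ 0.5486 -0.2859  0.074 ] [np.float64(0.05), np.float64(0.108), np.float64(0.053), np.float64(0.106)] [np.float64(0.2), np.float64(1.8), np.float64(89.4), np.float64(88.1)]
car [ 0.5469 -0.4055  0.074 ] [np.float64(0.054), np.float64(0.104), np.float64(0.058), np.float64(0.105)] [np.float64(-2.6), np.float64(-0.1), np.float64(89.7), np.float64(91.5)]
car [ 0.3993 -0.4148  0.074 ] [np.float64(0.059), np.float64(0.106), np.float64(0.058), np.float64(0.109)] [np.float64(-3.7), np.float64(-4.3), np.float64(85.1), np.float64(88.1)]
```

```bash
cat >> h.py <<'E'
def yawof(s):
    w,x,y,z=s["tcp_rot"];return np.degrees(np.arctan2(1-2*x*x-2*z*z,2*(x*y-w*z)))
def look(n="top"):
    c=cam(n);H=cv2.cvtColor(c[0],cv2.COLOR_BGR2HSV);m=cv2.inRange(H,(0,0,0),(180,142,255))
    for h in blobs(c,m,100,2500):
        u=cen(h);P=cast(c,u,.016)[0]
        if not(.3<P[0]<.66 and -.6<P[1]<.1):continue
        mk=np.zeros(m.shape,np.uint8);cv2.fillConvexPoly(mk,h,255);A=cv2.contourArea(h)
        v=cv2.mean(H,mk)[:3];blue=v[0]>90;v0=v[1]
        kind="grey/blue" if (A<500 and v0<60) or blue else "chock" if A<330 else "pin" if v0>85 else "carton"
        zc={"chock":.016,"pin":.022,"carton":.037}.get(kind,.016)
        P=cast(c,u,zc)[0]
        W=cast(c,h[:,0],zc)[:,:2].astype(np.float32);r=cv2.minAreaRect(W);a=r[2] if r[1][0]>r[1][1] else r[2]+90
        print(kind,n,u.round(1),P[:2].round(4),"size",np.round(sorted(r[1]),3),"long",round((a+90)%180-90,1),"A",A,"S",round(v0))
    return c
def plan(x,y,z,th):
    "remaining: turn units first, then shift units in the tool axes after the turn"
    s=observe();p=s["tool_pos"];y0=yawof(s);d=np.array([x,y])-p[:2]
    t=np.radians(th);dt=(th-y0+180)%360-180
    f=lambda a:(round(d@[np.cos(a+np.pi/2),np.sin(a+np.pi/2)]/.05,2),round(d@[np.cos(a),np.sin(a)]/.05,2))
    print("at",p.round(4),"yaw",y0.round(1),"w",round(s["width"],3),"F",s["finger_force"],"turn",round(-np.radians(dt)/.15,2),"xy",f(t),"z",round((p[2]-z)/.05,2),"| xy before turn",f(np.radians(y0)))
E
python3 -m creep '[1,0,0,0,-0.9, 1,0,0,0,-0.9, 1,0,0,0,-0.9, 1,-0.8,0,0,0, 1,-0.8,0,0,0, 1,-0.8,0,0,0, 1,-0.6,0,0,0, 1,0,-0.8,0,0, 1,0,-0.8,0,0, 1,0,-0.8,0,0, 1,0,-0.8,0,0, 1,0,0,0,0]'
python3 - <<'E'
from h import *
look("top");look("side");plan(.41,-.144,.12,90)
E
```

```text
time_s: 1.8
tool_pos: [0.4127, 0.4614, 0.2313]
tcp_rot: [-0.0, -0.002, 1.0, -0.0]
ft_force: [-0.6, -0.2, -0.6]
width: 0.998
finger_force: 0.0
chock top [308.7 251.8] [ 0.4031 -0.1497] size [0.037 0.065] long -7.2 A 213.0 S 117
grey/blue top [345.1 238.3] [ 0.4183 -0.2777] size [0.039 0.069] long -16.9 A 225.0 S 48
carton top [388.  231.5] [ 0.4016 -0.4153] size [0.08  0.129] long -5.0 A 868.5 S 77
chock top [293.9 213. ] [ 0.5435 -0.1371] size [0.039 0.067] long 4.6 A 202.0 S 116
pin top [259.3 226.3] [ 0.5242 -0.014 ] size [0.046 0.185] long -6.8 A 686.0 S 121
carton top [336.3 198.9] [ 0.5506 -0.2838] size [0.077 0.132] long 2.5 A 808.0 S 78
carton top [371.2 191. ] [ 0.5495 -0.405 ] size [0.081 0.133] long -1.3 A 836.0 S 79
at [0.4128 0.4635 0.2316] yaw 90.4 w 1.002 F 0.0 turn 0.04 xy (np.float64(0.06), np.float64(-12.15)) z 2.23 | xy before turn (np.float64(0.14), np.float64(-12.15))
```

```bash
python3 -m creep '[1,0,-0.9,0,0, 1,0,-0.9,0,0, 1,0,-0.9,0,0, 1,0,-0.9,0,0, 1,0,-0.9,0,0, 1,0,-0.9,0,0, 1,0,-0.9,0,0, 1,0,-0.9,0,0, 1,0,-0.9,0,0, 1,-0.9,-0.9,0,0, 1,-0.9,-0.9,0,0, 1,-0.9,-0.9,0,0]' | head -2
python3 -m creep '[1,0,-0.9,0.8,0, 1,0,0,0.8,0, 1,0,0,0.8,-0.5, 1,0,0,0,0, 1,0,0,0,0]'
python3 - <<'E'
from h import *
plan(.545,-.136,.05,95)
E
```

```text
time_s: 3.4
tool_pos: [0.5515, -0.0742, 0.2319]
time_s: 4.03
tool_pos: [0.5509, -0.1182, 0.1129]
tcp_rot: [0.001, -0.041, 0.999, -0.0]
ft_force: [-0.6, -0.4, -0.3]
width: 1.004
finger_force: 0.0
at [ 0.5509 -0.1182  0.1129] yaw 94.7 w 1.004 F 0.0 turn -0.03 xy (np.float64(0.15), np.float64(-0.35)) z 1.26 | xy before turn (np.float64(0.15), np.float64(-0.35))
```

```bash
python3 -m creep '[1,0.15,-0.35,0.5,0, 1,0,0,0.8,0, 1,0,0,0.4,0, 1,0,0,0.43,0, 1,0,0,0,0, 0,0,0,0,0, 0,0,0,0,0, 0,0,0,0,0, 0,0,0,0,0, 0,0,0,0,0, 0,0,0,0,0]'
python3 -m creep '[0,0,0,-0.5,0, 0,0,0,-0.8,0, 0,0,0,-0.8,0, 0,0,0,0,0]'
python3 - <<'E'
from h import *
y=np.array([np.sin(np.radians(3.7)),np.cos(np.radians(3.7))]);x=np.array([y[1],-y[0]]);D=np.array([.459,.317])
for a,b in((-.047,.055),(-.047,-.055),(-.005,0)):print((D+a*x+b*y).round(4))
plan(*(D-.047*x+.055*y),.08,-3.7)
E
```

```text
time_s: 5.4
tool_pos: [0.5445, -0.1368, 0.0062]
tcp_rot: [0.001, -0.041, 0.999, -0.001]
ft_force: [-0.2, 0.4, 6.2]
width: 0.407
finger_force: 62.2
time_s: 5.9
tool_pos: [0.5454, -0.1372, 0.1131]
tcp_rot: [0.003, -0.041, 0.999, -0.002]
ft_force: [0.2, -0.2, -1.9]
width: 0.409
finger_force: 61.4
[0.4156 0.3749]
[0.4085 0.2651]
[0.454  0.3173]
at [ 0.5454 -0.1372  0.1131] yaw 94.7 w 0.409 F 61.4225435256958 turn 11.45 xy (np.float64(10.05), np.float64(-3.25)) z 0.66 | xy before turn (np.float64(1.74), np.float64(10.42))
```

```bash
python3 -m creep '[0,0,0.87,0,0, 0,0,0.87,0,0, 0,0,0.87,0,0, 0,0,0.87,0,0, 0,0,0.87,0,0, 0,0,0.87,0,0, 0,0,0.87,0,0, 0,0,0.87,0,0, 0,0.5,0.87,0,0, 0,0.5,0.87,0,0, 0,0.4,0.87,0,0, 0,0.3,0.85,0,0]' | head -2
python3 -m creep '[0,0,0,0,0.95, 0,0,0,0,0.95, 0,0,0,0,0.95, 0,0,0,0,0.95, 0,0,0,0,0.95, 0,0,0,0,0.95, 0,0,0,0,0.95, 0,0,0,0,0.95, 0,0,0,0,0.95, 0,0,0,0,0.95, 0,0,0,0,0.95, 0,0,0,0,0.95]' |head -2
python3 -m creep '[0,0,0,0,0.05, 0,0,0,0,0]'|head -2
python3 - <<'E'
from h import *
plan(.4156,.3749,.0325,-3.7)
E
```

```text
time_s: 7.4
tool_pos: [0.4132, 0.3762, 0.107]
time_s: 8.9
tool_pos: [0.4143, 0.375, 0.1069]
time_s: 9.15
tool_pos: [0.4151, 0.3755, 0.1084]
at [0.4151 0.3755 0.1084] yaw -3.6 w 0.41 F 61.30947947502136 turn 0.01 xy (np.float64(-0.01), np.float64(0.01)) z 1.52 | xy before turn (np.float64(-0.01), np.float64(0.01))
```

```bash
python3 -m creep '[0,0,0,0.8,0, 0,0,0,0.4,0, 0,0,0,0.2,0, 0,0,0,0.1,0, 0,0,0,0,0, 0,0,0,0,0]'
python3 - <<'E'
from h import *
plan(.4156,.3749,.0325,-3.7)
E
```

```text
time_s: 9.9
tool_pos: [0.4166, 0.3764, 0.0359]
tcp_rot: [0.0, 0.729, 0.684, 0.001]
ft_force: [0.4, 0.3, -2.2]
width: 0.408
finger_force: 61.4
at [0.4166 0.3764 0.0359] yaw -3.7 w 0.408 F 61.352795362472534 turn 0.0 xy (np.float64(-0.03), np.float64(-0.02)) z 0.07 | xy before turn (np.float64(-0.03), np.float64(-0.02))
```

Not touching yet; lower a little, then release.

```bash
python3 -m creep '[0,0,0,0.07,0, 0,0,0,0,0, 0,0,0,0,0]'
python3 -m creep '[0.7,0,0,0,0, 0.7,0,0,0,0, 0.7,0,0,0,0, 0.7,0,0,-0.4,0, 1,0,0,-0.8,0, 1,0,0,-0.8,0, 1,0,0,0,0]'|head -2
python3 - <<'E'
from h import *
plan(.404,-.148,.12,84)
E
```

```text
time_s: 10.28
tool_pos: [0.4164, 0.3763, 0.0319]
tcp_rot: [0.0, 0.73, 0.684, 0.001]
ft_force: [0.3, 1.5, 0.5]
width: 0.405
finger_force: 61.5
time_s: 11.15
tool_pos: [0.4187, 0.3778, 0.1374]
at [0.4187 0.3778 0.1374] yaw -3.7 w 0.999 F 0.0 turn -10.2 xy (np.float64(-0.81), np.float64(-10.49)) z 0.35 | xy before turn (np.float64(-10.51), np.float64(0.38))
```

```bash
python3 - <<'E'
from h import *
look("top")
E
python3 -m creep '[1,-0.4,0.5,0,0, 1,-0.9,0.5,0,0, 1,-0.9,0.2,0,0, 1,-0.9,0,0,0, 1,-0.9,0,0,0, 1,-0.9,0,0,0, 1,-0.9,0,0,0, 1,-0.9,0,0,0, 1,-0.9,0,0,0, 1,-0.9,0,0,0, 1,-0.9,0,0,0, 1,-0.9,0,0,0]' | head -2
python3 -m creep '[1,0,0,0,-0.93, 1,0,0,0,-0.93, 1,0,0,0,-0.93, 1,0,0,0,-0.93, 1,0,0,0,-0.93, 1,0,0,0,-0.93, 1,0,0,0,-0.93, 1,0,0,0,-0.93, 1,0,0,0,-0.93, 1,0,0,0,-0.93, 1,0,0,0,-0.93, 1,0,0,0,0]' |head -2
python3 - <<'E'
from h import *
plan(.404,-.148,.006,84)
E
```

```text
chock top [308.7 251.9] [ 0.403  -0.1496] size [0.037 0.066] long -6.6 A 213.5 S 116
grey/blue top [345.1 238.3] [ 0.4182 -0.2778] size [0.039 0.069] long -16.9 A 223.5 S 47
carton top [388.  231.5] [ 0.4014 -0.4152] size [0.08  0.129] long -4.9 A 872.5 S 78
pin top [259.3 226.5] [ 0.5235 -0.0138] size [0.046 0.187] long -6.8 A 692.5 S 121
carton top [336.3 198.8] [ 0.5509 -0.2836] size [0.077 0.133] long 2.3 A 809.5 S 78
carton top [371.2 191. ] [ 0.5496 -0.4051] size [0.081 0.133] long 0.3 A 837.5 S 78
time_s: 12.7
tool_pos: [0.4414, -0.1428, 0.1304]
time_s: 14.2
tool_pos: [0.4418, -0.1414, 0.1304]
at [ 0.4418 -0.1414  0.1304] yaw 84.1 w 0.999 F 0.0 turn 0.01 xy (np.float64(0.74), np.float64(-0.21)) z 2.49 | xy before turn (np.float64(0.74), np.float64(-0.21))
```

```bash
python3 -m creep '[1,0.4,-0.1,0.5,0, 1,0.34,-0.11,0.6,0, 1,0,0,0.7,0, 1,0,0,0.4,0, 1,0,0,0.28,0, 1,0,0,0,0, 1,0,0,0,0]'|head -4
python3 - <<'E'
from h import *
plan(.404,-.148,.006,84)
E
```

```text
time_s: 15.08
tool_pos: [0.4053, -0.1489, 0.008]
tcp_rot: [0.001, 0.051, 0.999, -0.0]
ft_force: [-0.1, -0.6, 0.4]
at [ 0.4053 -0.1489  0.008 ] yaw 84.2 w 1.0 F 0.0 turn 0.02 xy (np.float64(0.03), np.float64(0.02)) z 0.04 | xy before turn (np.float64(0.03), np.float64(0.02))
```

```bash
python3 -m creep '[0,0.02,0.02,0.03,0, 0,0,0,0,0, 0,0,0,0,0, 0,0,0,0,0, 0,0,0,0,0, 0,0,0,0,0, 0,0,0,-0.4,0, 0,0,0,-0.8,0, 0,0,0,-0.8,0, 0,0,0,0,0, 0,0,0,0,0]'
python3 - <<'E'
from h import *
plan(.4085,.2651,.11,-3.7)
E
```

```text
time_s: 16.45
tool_pos: [0.4026, -0.1467, 0.1043]
tcp_rot: [-0.001, 0.05, 0.999, 0.001]
ft_force: [-0.3, 0.3, -1.9]
width: 0.41
finger_force: 61.2
at [ 0.4026 -0.1467  0.1043] yaw 84.2 w 0.41 F 61.22107744216919 turn 10.23 xy (np.float64(8.23), np.float64(-0.41)) z -0.11 | xy before turn (np.float64(0.71), np.float64(8.21))
```

```bash
python3 -m creep '[0,-0.7,0.4,0,0, 0,-0.3,0.8,0,0, 0,0,0.85,0,0, 0,0,0.85,0,0, 0,0,0.85,0,0, 0,0,0.85,0,0, 0,0,0.85,0,0, 0,0,0.85,0,0, 0,0,0.85,0,0, 0,0.5,0.85,0,0, 0,0.5,0.61,0,0, 0,0.4,0.45,0,0]' | head -2
python3 -m creep '[0,0.31,0,0,0.93, 0,0,0,0,0.93, 0,0,0,0,0.93, 0,0,0,0,0.93, 0,0,0,0,0.93, 0,0,0,0,0.93, 0,0,0,0,0.93, 0,0,0,0,0.93, 0,0,0,0,0.93, 0,0,0,0,0.93, 0,0,0,0,0.93, 0,0,0,0,0]' |head -2
python3 - <<'E'
from h import *
plan(.4085,.2651,.032,-3.7)
E
```

```text
time_s: 17.95
tool_pos: [0.4266, 0.3058, 0.1026]
time_s: 19.45
tool_pos: [0.4125, 0.306, 0.1032]
at [0.4125 0.306  0.1032] yaw -3.6 w 0.411 F 61.11090660095215 turn 0.01 xy (np.float64(-0.82), np.float64(-0.03)) z 1.42 | xy before turn (np.float64(-0.82), np.float64(-0.03))
```

```bash
python3 -m creep '[0,-0.5,0,0,0, 0,-0.32,0,0.3,0, 0,0,0,0.6,0, 0,0,0,0.3,0, 0,0,0,0.1,0, 0,0,0,0,0, 0,0,0,0,0]'
python3 - <<'E'
from h import *
plan(.4085,.2651,.032,-3.7)
E
```

```text
time_s: 20.32
tool_pos: [0.4122, 0.2664, 0.0417]
tcp_rot: [0.0, 0.729, 0.684, 0.001]
ft_force: [0.1, -0.6, -0.9]
width: 0.408
finger_force: 61.1
at [0.4122 0.2664 0.0417] yaw -3.7 w 0.408 F 61.10474109649658 turn 0.0 xy (np.float64(-0.03), np.float64(-0.07)) z 0.19 | xy before turn (np.float64(-0.03), np.float64(-0.07))
```

```bash
python3 -m creep '[0,-0.02,-0.06,0.1,0, 0,0,0,0.09,0, 0,0,0,0,0, 0,0,0,0,0]'
python3 -m creep '[0.7,0,0,0,0, 0.7,0,0,0,0, 0.7,0,0,0,0, 0.7,0,0,-0.4,0, 1,0,0,-0.8,0, 1,0,0,-0.8,0, 1,0,0,0,0]'|head -2
python3 - <<'E'
from h import *
c=look("top")
cv2.imwrite("pics/t1.png",cv2.resize(c[0][180:330,110:310],None,fx=4,fy=4))
plan(.5235,-.0135,.12,83)
E
```

```text
time_s: 20.82
tool_pos: [0.4082, 0.2652, 0.0318]
tcp_rot: [-0.0, 0.73, 0.684, -0.0]
ft_force: [-2.6, -1.3, 5.6]
width: 0.409
finger_force: 61.8
time_s: 21.7
tool_pos: [0.411, 0.2662, 0.1352]
grey/blue top [345.1 238.3] [ 0.4183 -0.2777] size [0.039 0.069] long -16.9 A 224.5 S 48
carton top [388.  231.5] [ 0.4014 -0.4152] size [0.081 0.129] long -5.0 A 874.5 S 78
pin top [259.3 226.4] [ 0.5239 -0.0138] size [0.046 0.187] long -7.8 A 692.0 S 121
carton top [336.3 198.9] [ 0.5507 -0.2837] size [0.077 0.133] long 2.5 A 807.5 S 79
carton top [371.2 191. ] [ 0.5495 -0.405 ] size [0.081 0.133] long -0.5 A 836.5 S 78
at [0.4095 0.2655 0.1329] yaw -3.7 w 0.999 F 0.0 turn -10.09 xy (np.float64(-2.94), np.float64(-5.26)) z 0.26 | xy before turn (np.float64(-5.42), np.float64(2.64))
```

View pics/t1.png

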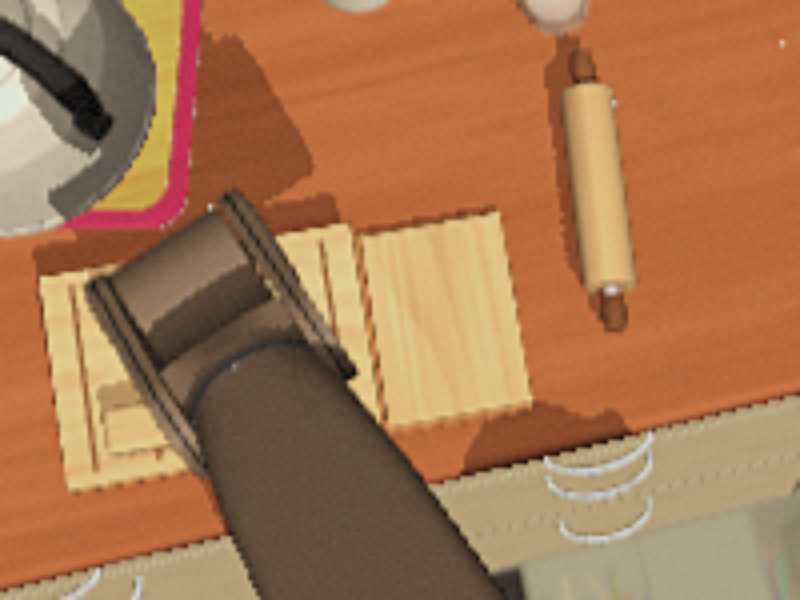

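```bash
python3 -m creep '[1,0,0.6,0,0, 1,-0.6,0.7,0,0, 1,-0.8,0.7,0,0, 1,-0.8,0.64,0,0, 1,-0.8,0,0,0, 1,-0.8,0,0,0, 1,-0.8,0,0,0, 1,-0.8,0,0,0, 1,0,0,0,-0.9, 1,0,0,0,-0.9, 1,0,0,0,-0.9, 1,0,0,0,-0.9]' | head -2
python3 -m creep '[1,0,0,0,-0.9, 1,0,0,0,-0.9, 1,0,0,0,-0.9, 1,0,0,0,-0.9, 1,0,0,0,-0.9, 1,0,0,0,-0.9, 1,0,0,0,-0.9, 1,0,0,0,-0.19, 1,0,0,0,0]' |head -2
python3 - <<'E'
from h import *
plan(.523,-.014,.010,83)
E
```

```text
time_s: 23.25
tool_pos: [0.5214, -0.0127, 0.1291]
time_s: 24.38
tool_pos: [0.522, -0.0127, 0.1302]
at [ 0.522  -0.0127  0.1302] yaw 82.9 w 0.999 F 0.0 turn -0.01 xy (np.float64(-0.02), np.float64(-0.02)) z 2.4 | xy before turn (np.float64(-0.02), np.float64(-0.02))
```

```bash
python3 -m creep '[1,-0.02,-0.02,0.7,0, 1,0,0,0.7,0, 1,0,0,0.6,0, 1,0,0,0.4,0, 1,0,0,0,0, 1,0,0,0,0, 0,0,0,0,0, 0,0,0,0,0, 0,0,0,0,0, 0,0,0,0,0, 0,0,0,0,0, 0,0,0,0,0]'
python3 -m creep '[0,0,0,-0.4,0, 0,0,0,-0.8,0, 0,0,0,-0.8,0, 0,0,0,-0.8,0, 0,0,0,0,0]'
python3 - <<'E'
from h import *
y=np.array([np.sin(np.radians(3.7)),np.cos(np.radians(3.7))]);x=np.array([y[1],-y[0]]);D=np.array([.459,.317])
plan(*(D+.005*x),.16,-3.7);print(D+.005*x)
c=cam("side");cv2.imwrite("pics/s1.png",cv2.resize(c[0][130:330,100:360],None,fx=3,fy=3))
E
```

```text
time_s: 25.88
tool_pos: [0.5244, -0.0141, 0.0125]
tcp_rot: [0.001, 0.061, 0.998, -0.0]
ft_force: [-0.6, 0.4, 5.3]
width: 0.493
finger_force: 61.5
time_s: 26.5
tool_pos: [0.5255, -0.0144, 0.1543]
tcp_rot: [0.003, 0.061, 0.998, -0.001]
ft_force: [0.6, -0.7, -3.4]
width: 0.496
finger_force: 61.5
at [ 0.5255 -0.0144  0.1543] yaw 83.0 w 0.496 F 61.45346403121948 turn 10.09 xy (np.float64(6.53), np.float64(-1.65)) z -0.11 | xy before turn (np.float64(2.02), np.float64(6.42))
[0.46398958 0.31667734]
```

View pics/s1.png

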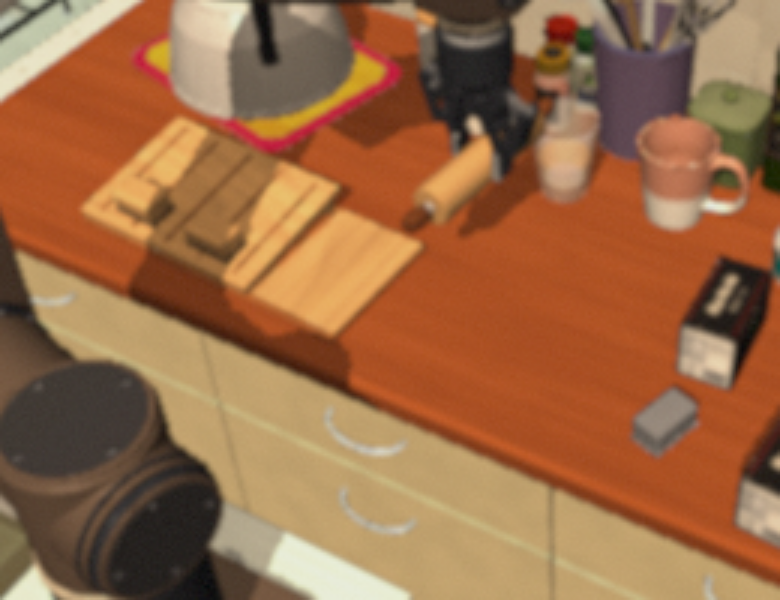

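```bash
python3 -m creep '[0,0,0.5,0,0, 0,0.2,0.7,0,0, 0,0.3,0.7,0,0, 0,0.3,0.7,0,0, 0,0.3,0.7,0,0, 0,0.3,0.7,0,0, 0,0.3,0.7,0,0, 0,0.3,0.7,0,0, 0,0.02,0.7,0,0, 0,0,0.32,0,0, 0,0,0,0,0.7, 0,0,0,0,0.7]' | head -2
python3 -m creep '[0,0,0,0,0.8, 0,0,0,0,0.8, 0,0,0,0,0.8, 0,0,0,0,0.8, 0,0,0,0,0.8, 0,0,0,0,0.8, 0,0,0,0,0.8, 0,0,0,0,0.8, 0,0,0,0,0.8, 0,0,0,0,0.8, 0,0,0,0,0.69, 0,0,0,0,0]' |head -2
python3 - <<'E'
from h import *
plan(.464,.3167,.06,-3.7)
E
```

```text
time_s: 28.05
tool_pos: [0.4613, 0.3161, 0.1489]
time_s: 29.55
tool_pos: [0.4615, 0.3159, 0.1494]
at [0.4615 0.3159 0.1494] yaw -3.7 w 0.494 F 61.60181522369385 turn 0.0 xy (np.float64(0.02), np.float64(0.05)) z 1.79 | xy before turn (np.float64(0.02), np.float64(0.05))
```

```bash
python3 -m creep '[0,0.02,0.05,0.7,0, 0,0,0,0.7,0, 0,0,0,0.39,0, 0,0,0,0.2,0, 0,0,0,0,0, 0,0,0,0,0]'
python3 - <<'E'
from h import *
plan(.464,.3167,.043,-3.7)
c=cam("side");cv2.imwrite("pics/s2.png",cv2.resize(c[0][150:270,110:260],None,fx=5,fy=5,interpolation=cv2.INTER_CUBIC))
E
```

```text
time_s: 30.3
tool_pos: [0.4659, 0.3182, 0.0532]
tcp_rot: [0.0, 0.729, 0.684, 0.001]
ft_force: [-0.2, 0.0, -1.3]
width: 0.493
finger_force: 61.7
at [0.4659 0.3182 0.0532] yaw -3.7 w 0.493 F 61.69408321380615 turn 0.0 xy (np.float64(-0.03), np.float64(-0.04)) z 0.2 | xy before turn (np.float64(-0.03), np.float64(-0.04))
```

View pics/s2.png

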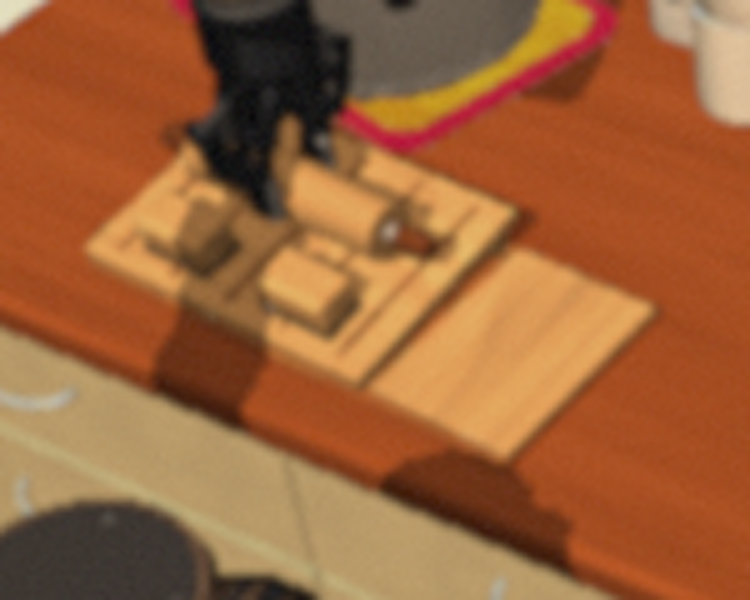

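```bash
python3 -m creep '[0,-0.02,0,0.1,0, 0,0,0,0.09,0, 0,0,0,0,0, 0,0,-0.1,0,0, 0,0,-0.08,0.01,0, 0,0,0,0,0, 0,0,0,0,0]'
python3 -m creep '[0,0,-0.05,0.01,0, 0,0,0,0,0, 0,0,0,0,0]'
python3 -m creep '[0,0,-0.04,0.01,0, 0,0,0,0,0, 0,0,0,0,0]'
```

```text
time_s: 31.22
tool_pos: [0.4556, 0.3175, 0.0419]
tcp_rot: [-0.0, 0.73, 0.684, -0.0]
ft_force: [-0.5, 0.5, 1.0]
width: 0.49
finger_force: 62.0
time_s: 31.6
tool_pos: [0.4538, 0.3177, 0.0417]
tcp_rot: [0.0, 0.73, 0.684, 0.001]
ft_force: [1.1, 0.4, 1.1]
width: 0.495
finger_force: 62.1
time_s: 31.98
tool_pos: [0.4519, 0.3178, 0.0414]
tcp_rot: [0.0, 0.73, 0.684, 0.001]
ft_force: [1.9, -0.2, 4.1]
width: 0.491
finger_force: 62.2
```

```bash
python3 -m creep '[0,0,-0.05,0,0, 0,0,0,0,0, 0,0,0,0,0]'|sed -n 2,4p
python3 -m creep '[0,0,-0.04,0,0, 0,0,0,0,0, 0,0,0,0,0]'|sed -n 2,4p
```

```text
tool_pos: [0.4488, 0.3179, 0.041]
tcp_rot: [-0.0, 0.73, 0.684, 0.0]
ft_force: [1.2, 0.5, 5.6]
tool_pos: [0.4466, 0.3179, 0.0407]
tcp_rot: [-0.0, 0.73, 0.684, -0.0]
ft_force: [2.3, 0.4, 3.3]
```

```bash
python3 -m creep '[0,0,-0.04,0,0, 0,0,0,0,0, 0,0,0,0,0]'|sed -n 2,4p
python3 - <<'E'
from h import *
c=cam("side");cv2.imwrite("pics/s3.png",cv2.resize(c[0][170:250,125:225],None,fx=7,fy=7,interpolation=cv2.INTER_CUBIC))
E
```

```text
tool_pos: [0.4441, 0.3179, 0.0403]
tcp_rot: [-0.0, 0.73, 0.684, -0.001]
ft_force: [1.6, -0.7, 1.4]
```

View pics/s3.png

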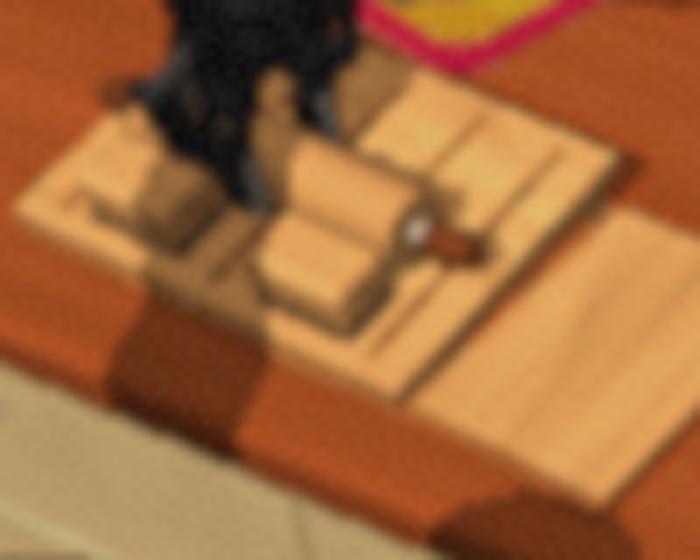

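```bash
python3 -m creep '[0,0,-0.03,0,0, 0,0,0,0,0, 0,0,0,0,0]'|sed -n 2,4p
python3 -m creep '[0,0,-0.03,0,0, 0,0,0,0,0, 0,0,0,0,0]'|sed -n 2,4p
```

```text
tool_pos: [0.4424, 0.3178, 0.0401]
tcp_rot: [-0.0, 0.73, 0.684, -0.001]
ft_force: [0.7, -0.4, -1.8]
tool_pos: [0.4412, 0.3181, 0.0404]
tcp_rot: [-0.0, 0.73, 0.684, -0.001]
ft_force: [0.3, -0.1, -2.3]
```

```bash
python3 -m creep '[0,0,0,0.03,0, 0,0,0,0,0, 0,0,0,0,0]'|sed -n 2,4p
python3 -m creep '[0,0,-0.04,0.01,0, 0,0,0,0,0, 0,0,0,0,0]'|sed -n 2,4p
python3 - <<'E'
from h import *
c=cam("side");cv2.imwrite("pics/s4.png",cv2.resize(c[0][170:250,125:225],None,fx=7,fy=7,interpolation=cv2.INTER_CUBIC))
E
```

```text
tool_pos: [0.4416, 0.3182, 0.0399]
tcp_rot: [-0.0, 0.73, 0.684, -0.001]
ft_force: [-3.8, -0.2, 5.8]
tool_pos: [0.4413, 0.3185, 0.0399]
tcp_rot: [0.001, 0.729, 0.684, 0.001]
ft_force: [0.9, -3.0, 5.7]
```

View pics/s4.png

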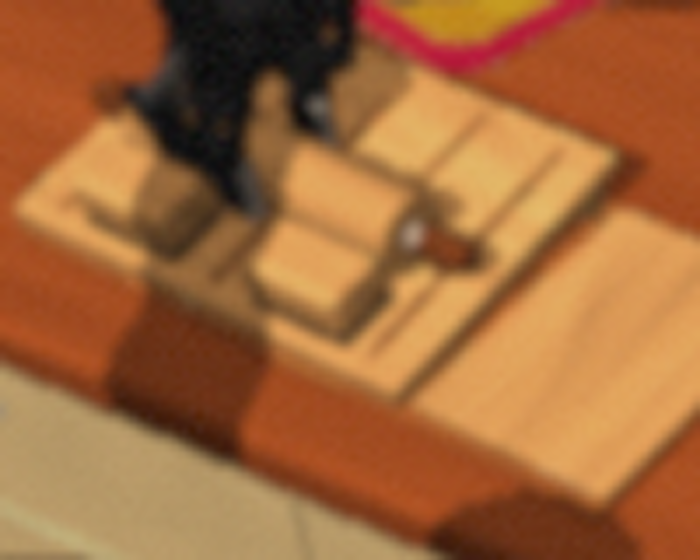

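```bash
python3 -m creep '[0,0,0.02,0,0, 0,0,0,0,0, 0.6,0,0,0,0, 0.6,0,0,0,0, 0.7,0,0,0,0, 0.7,0,0,0,0, 0.7,0,0,-0.3,0, 0.8,0,0,-0.6,0, 0.9,0,0,-0.8,0, 1,0,0,-0.8,0, 1,0,0,-0.8,0, 1,0,0,0,0]'|head -2
python3 -m creep '[1,-0.8,0.4,0,0, 1,-0.9,0.4,0,0, 1,-0.9,0,0,0, 1,-0.9,0,0,0, 1,-0.9,0,0,0, 1,-0.9,0,0,0, 1,-0.9,0,0,0, 1,-0.6,0,0,0, 1,0,0,0,0]'|head -2
python3 - <<'E'
from h import *
c=cam("side");a=cv2.resize(c[0][170:250,125:225],None,fx=4,fy=4,interpolation=cv2.INTER_CUBIC)
c=cam("top");b=cv2.resize(c[0][225:305,110:210],None,fx=4,fy=4,interpolation=cv2.INTER_CUBIC)
cv2.imwrite("pics/st5.png",np.hstack([a,b]))
look("top");plan(.5505,-.2836,.15,92)
E
```

```text
time_s: 36.2
tool_pos: [0.4432, 0.3195, 0.2097]
time_s: 37.33
tool_pos: [0.4582, -0.0249, 0.2033]
grey/blue top [345.1 238.3] [ 0.4182 -0.2777] size [0.039 0.069] long -16.9 A 224.0 S 47
carton top [388.  231.5] [ 0.4015 -0.4153] size [0.081 0.128] long -4.5 A 875.5 S 77
carton top [336.3 198.9] [ 0.5506 -0.2836] size [0.077 0.132] long 1.6 A 808.5 S 78
carton top [371.2 191.1] [ 0.5494 -0.4048] size [0.082 0.133] long -0.5 A 841.0 S 78
at [ 0.4585 -0.0229  0.2034] yaw -3.7 w 1.003 F 0.0 turn -11.13 xy (np.float64(-1.66), np.float64(-5.28)) z 1.07 | xy before turn (np.float64(-5.09), np.float64(2.17))
```

View pics/st5.png

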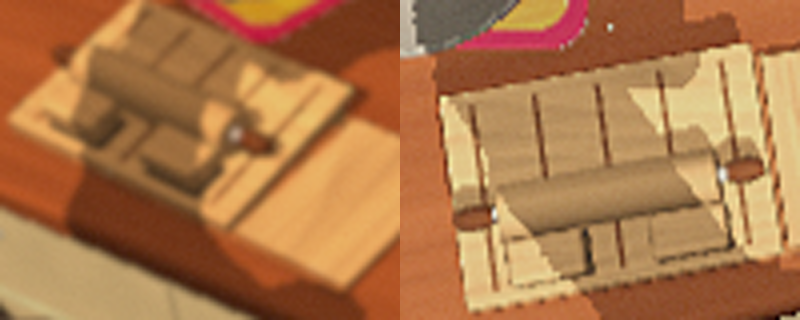

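```bash
python3 -m creep '[1,-0.5,0.4,0,0, 1,-0.9,0.9,0,0, 1,-0.9,0.87,0,0, 1,-0.9,0,0,0, 1,-0.9,0,0,0, 1,-0.9,0,0,0, 1,-0.09,0,0,0, 1,0,0,0,0.9, 1,0,0,0,0.9, 1,0,0,0,0.9, 1,0,0,0,0.9, 1,0,0,0,0.9]' | head -2
python3 -m creep '[1,0,0,0,0.9, 1,0,0,0,0.9, 1,0,0,0,0.9, 1,0,0,0,0.9, 1,0,0,0,0.9, 1,0,0,0,0.9, 1,0,0,0.5,0, 1,0,0,0.7,0, 1,0,0,0,0, 1,0,0,0,0]' |head -2
python3 - <<'E'
from h import *
plan(.5495,-.2845,.025,-89)
E
```

```text
time_s: 38.98
tool_pos: [0.5505, -0.2812, 0.2035]
time_s: 40.22
tool_pos: [0.5508, -0.2828, 0.1449]
at [ 0.5508 -0.2828  0.1449] yaw -88.7 w 1.002 F 0.0 turn 0.04 xy (np.float64(-0.03), np.float64(0.03)) z 2.4 | xy before turn (np.float64(-0.03), np.float64(0.03))
```

```bash
python3 -m creep '[1,-0.03,0.03,0.6,0.04, 1,0,0,0.5,0, 1,0,0,0.5,0, 1,0,0,0.5,0, 1,0,0,0.3,0, 1,0,0,0,0, 0,0,0,0,0, 0,0,0,0,0, 0,0,0,0,0, 0,0,0,0,0, 0,0,0,0,0]'
python3 -m creep '[0,0,0,-0.4,0, 0,0,0,-0.8,0, 0,0,0,-0.8,0, 0,0,0,-0.4,0, 0,0,0,0,0]'
python3 - <<'E'
from h import *
plan(.447,.130,.037,-3.7)
E
```

```text
time_s: 41.6
tool_pos: [0.5497, -0.2861, 0.0258]
tcp_rot: [0.001, 1.0, 0.008, 0.001]
ft_force: [0.8, 0.1, 5.2]
width: 0.727
finger_force: 66.4
time_s: 42.22
tool_pos: [0.5491, -0.2856, 0.1456]
tcp_rot: [0.001, 1.0, 0.008, 0.001]
ft_force: [0.5, -0.0, -1.8]
width: 0.73
finger_force: 65.8
at [ 0.5491 -0.2856  0.1456] yaw -89.1 w 0.73 F 65.84839940071106 turn -9.94 xy (np.float64(8.16), np.float64(-2.57)) z 2.17 | xy before turn (np.float64(-1.91), np.float64(-8.34))
```

```bash
python3 -m creep '[0,0,-0.5,0,0, 0,-0.2,-0.8,0,0, 0,-0.2,-0.8,0,0, 0,-0.2,-0.8,0,0, 0,-0.2,-0.8,0,0, 0,-0.2,-0.8,0,0, 0,-0.2,-0.8,0,0, 0,-0.2,-0.8,0,0, 0,-0.2,-0.8,0,0, 0,-0.2,-0.8,0,0, 0,-0.1,-0.64,0,0, 0,0,0,0,-0.8]' | head -2
python3 -m creep '[0,0,0,0,-0.9, 0,0,0,0,-0.9, 0,0,0,0,-0.9, 0,0,0,0,-0.9, 0,0,0,0,-0.9, 0,0,0,0,-0.9, 0,0,0,0,-0.9, 0,0,0,0,-0.9, 0,0,0,0,-0.9, 0,0,0,0,-0.9, 0,0,0,0,-0.14, 0,0,0,0,0]' |head -2
python3 - <<'E'
from h import *
plan(.447,.130,.038,-3.7)
E
```

```text
time_s: 43.72
tool_pos: [0.4439, 0.1329, 0.1413]
time_s: 45.22
tool_pos: [0.4459, 0.1307, 0.1426]
at [0.4459 0.1307 0.1426] yaw -3.8 w 0.73 F 65.69703698158264 turn -0.01 xy (np.float64(-0.01), np.float64(0.02)) z 2.09 | xy before turn (np.float64(-0.01), np.float64(0.02))
```

```bash
python3 -m creep '[0,-0.01,0.02,0.7,0, 0,0,0,0.6,0, 0,0,0,0.4,0, 0,0,0,0.2,0, 0,0,0,0.1,0, 0,0,0,0,0, 0,0,0,0,0]'|head -4
python3 - <<'E'
from h import *
plan(.447,.130,.0378,-3.7)
E
```

```text
time_s: 46.1
tool_pos: [0.4487, 0.1299, 0.0447]
tcp_rot: [0.001, 0.73, 0.684, 0.001]
ft_force: [0.2, 0.0, -2.0]
at [0.4487 0.1299 0.0447] yaw -3.7 w 0.73 F 65.8770489692688 turn -0.0 xy (np.float64(-0.0), np.float64(-0.03)) z 0.14 | xy before turn (np.float64(-0.0), np.float64(-0.03))
```

```bash
python3 -m creep '[0,0,-0.03,0.07,0, 0,0,0,0.07,0, 0,0,0,0,0, 0,0,0,0,0]'|head -4
python3 -m creep '[1,0,0,0,0, 1,0,0,0,0, 1,0,0,0,0, 1,0,0,-0.4,0, 1,0,0,-0.8,0, 1,0,0,-0.8,0, 1,0,0,-0.8,0, 1,0,0,0,0]'|head -2
python3 -m creep '[1,-0.5,0.4,0,0, 1,-0.9,0.5,0,0, 1,-0.9,0.2,0,0, 1,-0.9,0,0,0, 1,-0.9,0,0,0, 1,-0.9,0,0,0]'|head -2
python3 - <<'E'
from h import *
c=cam("top");H=cv2.cvtColor(c[0],cv2.COLOR_BGR2HSV)
m=cv2.inRange(H,(0,0,0),(180,90,120))
for h in blobs(c,m,300,2500):
    u=cen(h);P=cast(c,u,.074)[0]
    if .3<P[0]<.7 and -.6<P[1]<.3:print(u.round(1),cast(c,u,.086)[0].round(4),cv2.contourArea(h))
cv2.imwrite("pics/t6.png",cv2.resize(c[0][150:310,180:430],None,fx=3,fy=3,interpolation=cv2.INTER_CUBIC))
look("top");plan(.548,-.405,.15,-91)
E
```

```text
time_s: 46.6
tool_pos: [0.447, 0.13, 0.0378]
tcp_rot: [0.0, 0.729, 0.684, 0.0]
ft_force: [-2.1, -0.7, 4.5]
time_s: 47.6
tool_pos: [0.449, 0.1301, 0.1808]
time_s: 48.35
tool_pos: [0.4842, -0.1242, 0.1751]
[219.5 257.6] [0.4357 0.1323 0.086 ] 756.0
[387.8 230.7] [ 0.3928 -0.4003  0.086 ] 798.5
[371.2 191.1] [ 0.5331 -0.3901  0.086 ] 786.5
grey/blue top [345.1 238.3] [ 0.4182 -0.2777] size [0.039 0.069] long -16.9 A 224.0 S 46
carton top [388.  231.6] [ 0.4013 -0.4153] size [0.08  0.128] long -5.0 A 870.0 S 77
carton top [371.2 191.1] [ 0.5493 -0.4048] size [0.082 0.133] long -0.7 A 840.5 S 78
at [ 0.4844 -0.1262  0.1754] yaw -4.0 w 1.003 F 0.0 turn 10.13 xy (np.float64(1.37), np.float64(5.55)) z 0.51 | xy before turn (np.float64(-5.47), np.float64(1.65))
```

View pics/t6.png

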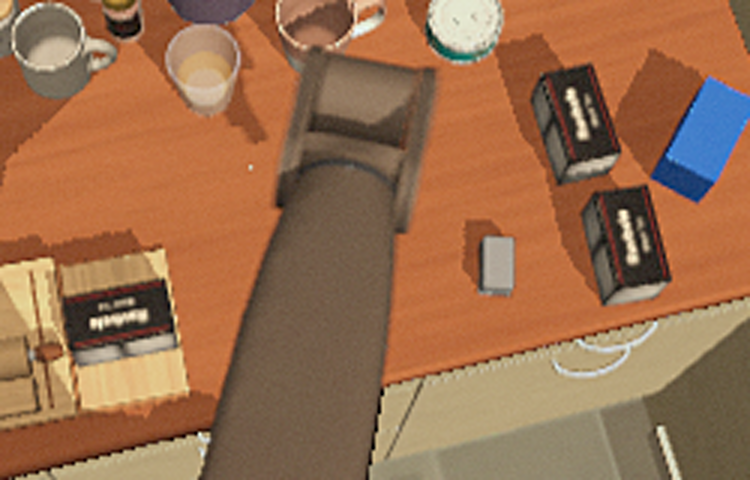

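```bash
python3 -m creep '[1,-0.8,0.8,0,0, 1,-0.9,0.85,0,0, 1,-0.9,0,0,0, 1,-0.9,0,0,0, 1,-0.9,0,0,0, 1,-0.9,0,0,0, 1,-0.17,0,0,0, 1,0,0,0,0.9, 1,0,0,0,0.9, 1,0,0,0,0.9, 1,0,0,0,0.9, 1,0,0,0,0.9]' | head -2
python3 -m creep '[1,0,0,0,0.9, 1,0,0,0,0.9, 1,0,0,0,0.9, 1,0,0,0,0.9, 1,0,0,0,0.9, 1,0,0,0,0.9, 1,0,0,0.5,0.23, 1,0,0,0.2,0, 1,0,0,0,0, 1,0,0,0,0]' |head -2
python3 - <<'E'
from h import *
plan(.5482,-.405,.025,-91)
E
```

```text
time_s: 49.95
tool_pos: [0.5502, -0.3991, 0.1755]
time_s: 51.2
tool_pos: [0.5504, -0.4012, 0.1425]
at [ 0.5504 -0.4012  0.1425] yaw -90.7 w 0.999 F 0.0 turn 0.03 xy (np.float64(-0.04), np.float64(0.08)) z 2.35 | xy before turn (np.float64(-0.04), np.float64(0.08))
```

```bash
python3 -m creep '[1,-0.04,0.08,0.6,0.03, 1,0,0,0.5,0, 1,0,0,0.5,0, 1,0,0,0.5,0, 1,0,0,0.25,0, 1,0,0,0,0, 0,0,0,0,0, 0,0,0,0,0, 0,0,0,0,0, 0,0,0,0,0, 0,0,0,0,0]'|sed -n '2p;4,6p'
python3 -m creep '[0,0,0,-0.4,0, 0,0,0,-0.8,0, 0,0,0,-0.8,0, 0,0,0,-0.8,0, 0,0,0,-0.8,0, 0,0,0,-0.4,0, 0,0,0,0,0]'|sed -n '2p;5p'
python3 - <<'E'
from h import *
plan(.447,.130,.112,-3.7)
E
```

```text
tool_pos: [0.549, -0.4064, 0.0263]
ft_force: [0.6, -0.3, 6.0]
width: 0.726
finger_force: 67.0
tool_pos: [0.5483, -0.4057, 0.2262]
width: 0.728
at [ 0.5483 -0.4057  0.2262] yaw -91.0 w 0.728 F 66.51841163635254 turn -10.16 xy (np.float64(10.56), np.float64(-2.71)) z 2.28 | xy before turn (np.float64(-2.22), np.float64(-10.68))
```

```bash
python3 -m creep '[0,0,-0.6,0,0, 0,-0.2,-0.9,0,0, 0,-0.2,-0.9,0,0, 0,-0.2,-0.9,0,0, 0,-0.2,-0.9,0,0, 0,-0.2,-0.9,0,0, 0,-0.2,-0.9,0,0, 0,-0.2,-0.9,0,0, 0,-0.2,-0.9,0,0, 0,-0.2,-0.9,0,0, 0,-0.2,-0.9,0,0, 0,-0.2,-0.9,0,0]' | head -2
python3 -m creep '[0,-0.02,-0.18,0,0, 0,0,0,0,-0.9, 0,0,0,0,-0.9, 0,0,0,0,-0.9, 0,0,0,0,-0.9, 0,0,0,0,-0.9, 0,0,0,0,-0.9, 0,0,0,0,-0.9, 0,0,0,0,-0.9, 0,0,0,0,-0.9, 0,0,0,0,-0.9, 0,0,0,0,-0.9]' |head -2
python3 -m creep '[0,0,0,0,-0.26, 0,0,0,0.5,0, 0,0,0,0.5,0, 0,0,0,0.3,0, 0,0,0,0,0, 0,0,0,0,0]'|head -2
python3 - <<'E'
from h import *
plan(.447,.130,.113,-3.7)
E
```

```text
time_s: 54.95
tool_pos: [0.4453, 0.1228, 0.2217]
time_s: 56.45
tool_pos: [0.4458, 0.1296, 0.2224]
time_s: 57.2
tool_pos: [0.447, 0.1304, 0.16]
at [0.447  0.1304 0.16  ] yaw -3.7 w 0.727 F 66.42100095748901 turn -0.0 xy (np.float64(-0.01), np.float64(0.0)) z 0.94 | xy before turn (np.float64(-0.01), np.float64(0.0))
```

```bash
python3 -m creep '[0,-0.01,0,0.4,0, 0,0,0,0.3,0, 0,0,0,0.1,0, 0,0,0,0.05,0, 0,0,0,0,0, 0,0,0,0,0]'|head -4
python3 - <<'E'
from h import *
plan(.447,.130,.1123,-3.7)
E
```

```text
time_s: 57.95
tool_pos: [0.4468, 0.1301, 0.1174]
tcp_rot: [0.0, 0.73, 0.684, 0.0]
ft_force: [0.0, -0.8, -1.2]
at [0.4468 0.1301 0.1174] yaw -3.7 w 0.73 F 66.42163038253784 turn 0.0 xy (np.float64(-0.0), np.float64(0.0)) z 0.1 | xy before turn (np.float64(-0.0), np.float64(0.0))
```

```bash
python3 -m creep '[0,0,0,0.05,0, 0,0,0,0.05,0, 0,0,0,0,0, 0,0,0,0,0]'|sed -n '2p;4p'
python3 -m creep '[1,0,0,0,0, 1,0,0,0,0, 1,0,0,0,0, 1,0,0,-0.4,0, 1,0,0,-0.8,0, 1,0,0,-0.8,0, 1,0,0,-0.4,0, 1,0,0,0,0]'|head -2
python3 -m creep '[1,-0.5,0.4,0,0, 1,-0.9,0.4,0,0, 1,-0.9,0,0,0, 1,-0.9,0,0,0, 1,-0.9,0,0,0, 1,-0.9,0,0,0, 1,0,0,0,0]'|head -2
python3 - <<'E'
from h import *
c=look("top");i=c[0]
d=cam("side")[0]
cv2.imwrite("pics/m7.png",np.hstack([cv2.resize(i[215:310,110:260],(750,475),interpolation=cv2.INTER_CUBIC)[:,350:],cv2.resize(d[110:270,110:250],(400,475),interpolation=cv2.INTER_CUBIC)]))
plan(.4003,-.415,.15,-94)
E
```

```text
tool_pos: [0.4467, 0.13, 0.1121]
ft_force: [0.1, 0.4, 0.4]
time_s: 59.45
tool_pos: [0.4475, 0.1301, 0.2338]
time_s: 60.32
tool_pos: [0.4692, -0.124, 0.2299]
grey/blue top [345.1 238.3] [ 0.4183 -0.2778] size [0.039 0.069] long -16.9 A 224.0 S 47
carton top [388.1 231.5] [ 0.4015 -0.4155] size [0.08  0.128] long -4.2 A 867.0 S 76
at [ 0.4695 -0.1217  0.2303] yaw -3.8 w 1.001 F 0.0 turn 10.5 xy (np.float64(-0.97), np.float64(5.95)) z 1.61 | xy before turn (np.float64(-5.94), np.float64(-1.0))
```

View pics/m7.png

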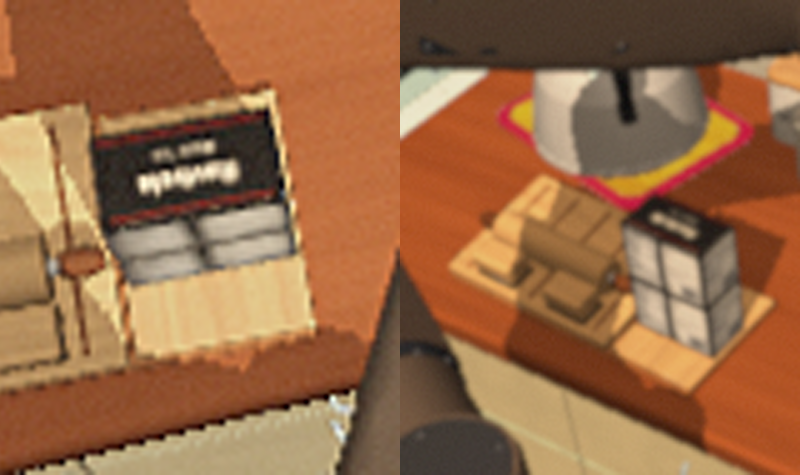

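```bash
python3 -m creep '[1,-0.8,0,0,0, 1,-0.9,0,0,0, 1,-0.9,-0.2,0,0, 1,-0.9,-0.4,0,0, 1,-0.9,-0.4,0,0, 1,-0.9,0,0,0, 1,-0.64,0,0,0, 1,0,0,0,0.9, 1,0,0,0,0.9, 1,0,0,0,0.9, 1,0,0,0,0.9, 1,0,0,0,0.9]' | head -2
python3 -m creep '[1,0,0,0,0.9, 1,0,0,0,0.9, 1,0,0,0,0.9, 1,0,0,0,0.9, 1,0,0,0,0.9, 1,0,0,0,0.9, 1,0,0,0.6,0.6, 1,0,0,0.6,0, 1,0,0,0.4,0, 1,0,0,0,0, 1,0,0,0,0]' |head -2
python3 - <<'E'
from h import *
plan(.4003,-.415,.025,-94)
E
```

```text
time_s: 61.92
tool_pos: [0.4021, -0.4133, 0.2309]
time_s: 63.3
tool_pos: [0.4018, -0.4155, 0.1529]
at [ 0.4018 -0.4155  0.1529] yaw -93.9 w 0.999 F 0.0 turn 0.01 xy (np.float64(-0.03), np.float64(-0.01)) z 2.56 | xy before turn (np.float64(-0.03), np.float64(-0.01))
```

```bash
python3 -m creep '[1,-0.03,0,0.7,0, 1,0,0,0.6,0, 1,0,0,0.5,0, 1,0,0,0.5,0, 1,0,0,0.25,0, 1,0,0,0,0, 0,0,0,0,0, 0,0,0,0,0, 0,0,0,0,0, 0,0,0,0,0, 0,0,0,0,0]'|sed -n '2p;4,6p'
python3 -m creep '[0,0,0,-0.4,0, 0,0,0,-0.8,0, 0,0,0,-0.8,0, 0,0,0,-0.8,0, 0,0,0,-0.8,0, 0,0,0,-0.8,0, 0,0,0,-0.8,0, 0,0,0,-0.2,0, 0,0,0,0,0]'|sed -n '2p;5p'
python3 - <<'E'
from h import *
plan(.447,.130,.186,-3.7)
E
```

```text
tool_pos: [0.4005, -0.4164, 0.0261]
ft_force: [-0.5, 0.3, 6.2]
width: 0.73
finger_force: 66.7
tool_pos: [0.3994, -0.4148, 0.2941]
width: 0.729
at [ 0.3994 -0.4148  0.2941] yaw -93.9 w 0.729 F 66.22213125228882 turn -10.5 xy (np.float64(10.93), np.float64(0.25)) z 2.16 | xy before turn (np.float64(0.2), np.float64(-10.93))
```

```bash
python3 -m creep '[0,0.4,-0.6,0,0, 0,0.4,-0.9,0,0, 0,0.4,-0.9,0,0, 0,0,-0.9,0,0, 0,0,-0.9,0,0, 0,0,-0.9,0,0, 0,0,-0.9,0,0, 0,0,-0.9,0,0, 0,0,-0.9,0,0, 0,-0.3,-0.9,0,0, 0,-0.3,-0.9,0,0, 0,-0.3,-0.9,0,0]' | head -2
python3 -m creep '[0,-0.1,-0.43,0,0, 0,0,0,0,-0.9, 0,0,0,0,-0.9, 0,0,0,0,-0.9, 0,0,0,0,-0.9, 0,0,0,0,-0.9, 0,0,0,0,-0.9, 0,0,0,0,-0.9, 0,0,0,0,-0.9, 0,0,0,0,-0.9, 0,0,0,0,-0.9, 0,0,0,0,-0.9]' |head -2
python3 -m creep '[0,0,0,0,-0.6, 0,0,0,0.5,0, 0,0,0,0.5,0, 0,0,0,0.2,0, 0,0,0,0,0, 0,0,0,0,0]'|head -2
python3 - <<'E'
from h import *
plan(.447,.130,.186,-3.7)
E
```

```text
time_s: 67.3
tool_pos: [0.4488, 0.109, 0.2912]
time_s: 68.8
tool_pos: [0.4458, 0.1293, 0.2911]
time_s: 69.55
tool_pos: [0.4475, 0.1295, 0.235]
at [0.4475 0.1295 0.235 ] yaw -3.7 w 0.726 F 66.35522246360779 turn 0.0 xy (np.float64(0.01), np.float64(-0.01)) z 0.98 | xy before turn (np.float64(0.01), np.float64(-0.01))
```

```bash
python3 - <<'E'
from h import *
i=cam("top")[0];d=cam("side")[0]
cv2.imwrite("pics/m8.png",np.hstack([cv2.resize(i[215:310,110:260],(750,475),interpolation=cv2.INTER_CUBIC)[:,350:],cv2.resize(d[110:270,110:250],(400,475),interpolation=cv2.INTER_CUBIC)]))
E
```

```text
(no output)
```

View pics/m8.png

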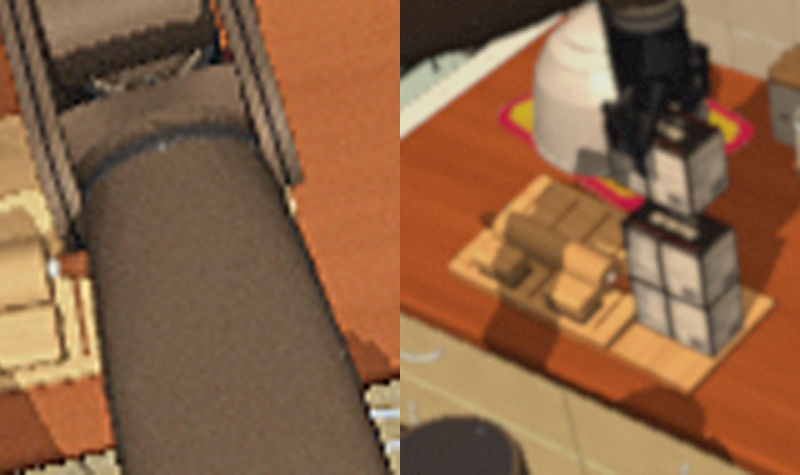

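The column of two stands undisturbed (bottom edges at about (710,350)), with the third carton held above it. Lower it.

```bash
python3 -m creep '[0,0.01,-0.01,0.4,0, 0,0,0,0.3,0, 0,0,0,0.1,0, 0,0,0,0.08,0, 0,0,0,0,0, 0,0,0,0,0]'|sed -n '2p;4p'
python3 - <<'E'
from h import *
plan(.447,.130,.186,-3.7)
E
```

```text
tool_pos: [0.447, 0.13, 0.1909]
ft_force: [0.9, 0.5, -1.8]
at [0.447  0.13   0.1909] yaw -3.7 w 0.728 F 66.35600566864014 turn 0.0 xy (np.float64(0.0), np.float64(-0.0)) z 0.1 | xy before turn (np.float64(0.0), np.float64(-0.0))
```

```bash
python3 -m creep '[0,0,0,0.05,0, 0,0,0,0.05,0, 0,0,0,0,0, 0,0,0,0,0]'|sed -n '2p;4p'
python3 -m creep '[1,0,0,0,0, 1,0,0,0,0, 1,0,0,0,0, 1,0,0,-0.4,0, 1,0,0,-0.8,0, 1,0,0,-0.8,0, 1,0,0,-0.4,0, 1,0,0,0,0]'|head -2
python3 -m creep '[1,-0.5,0.4,0,0, 1,-0.9,0.4,0,0, 1,-0.9,0,0,0, 1,-0.9,0,0,0, 1,-0.9,0,0,0, 1,-0.9,0,0,0, 1,0,0,0,0, 1,0,0,0,0]'|head -2
python3 - <<'E'
from h import *
i=cam("top")[0];d=cam("side")[0]
cv2.imwrite("pics/m9.png",np.hstack([cv2.resize(i[215:310,110:260],(750,475),interpolation=cv2.INTER_CUBIC)[:,:400],cv2.resize(i[215:310,110:260],(750,475),interpolation=cv2.INTER_CUBIC)[:,400:500],cv2.resize(d[110:270,110:250],(300,475),interpolation=cv2.INTER_CUBIC)]))
E
```

```text
tool_pos: [0.447, 0.13, 0.1857]
ft_force: [-0.5, 0.0, 0.8]
time_s: 71.9
tool_pos: [0.4475, 0.1301, 0.3073]
time_s: 72.9
tool_pos: [0.47, -0.1215, 0.3039]
```

View pics/m9.png

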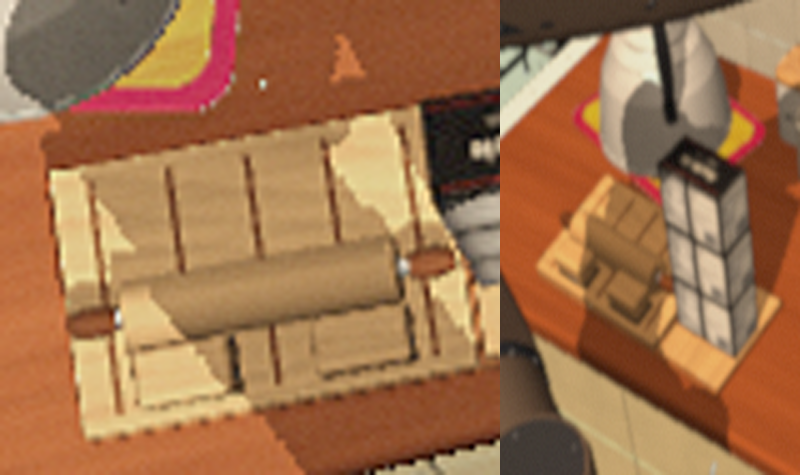

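The pin rests against both chocks, at about (240,295), and the three cartons stand in one aligned column on the pad. I'm handing the job in.

```bash
python3 -c "
from h import *
look('top');print(job_done())"
```

```text
grey/blue top [345.1 238.3] [ 0.4184 -0.2777] size [0.039 0.069] long -16.9 A 225.5 S 48
the job is handed in; nothing more can be done
None
```

The job is handed in, with no verdict returned: both chocks are on the lower deck with the rolling pin resting against them, and the three cartons found are stacked in one column on the pad, at about 73 s of the 210 s allowed.

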